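# Load the model tray into the light-curing dock

### The arm

A 7-joint arm with a two-finger parallel gripper is mounted at the origin on the work surface. World frame = base frame: x ahead of the robot, y to its left, z up, the work surface at z = 0. Lengths are in m, angles in rad, forces in N, time in s.
With the tool pointing down it reaches from about 0.4 to 0.85 m from the base axis. Payload 10.4 kg.
Tool frame: the origin (TCP) lies on the front face of the gripper's body, between the roots of the fingers; the fingertips stand 73 mm ahead of it and the grasp point (between the pads) lies 54 mm ahead of it; z points along the fingers, y is the line along which they close (so a half turn about z gives the same grasp; the last joint's range is limited). The gripper opens to 85 mm and grips with 20 to 120 N. Pads are 22 mm wide; open, the fingers measure 114 mm over their backs; the gripper's body (76 mm by 85 mm) begins 54 mm behind the grasp point. The pads swing forward as they close: fully open they stand 13 mm farther back than shut.
Start: joints at [1.197, 0.332, -0.065, 1.46, 0.022, 1.35, -0.088], TCP at [0.215, -0.587, 0.304] pointing down, gripper open.
Joint ranges: [-2.6, 2.6], [-0.5, 2.12], [-1.47, 1.34], [0.16, 2.42], [-1.27, 4.41], [0.06, 2.06], [-2.6, 2.6]. Speed limits (rad/s): [2.22, 2.22, 2.79, 2.79, 3.14, 3.14, 3.14].

### API

Orientations are given as a unit quaternion [x, y, z, w].
In Python, from workcell import manip gives the robot as it stands.
- The arm moves only by the shell command python3 -m jog 'ROWS' [FORCE]. ROWS is JSON, a list of rows, each an object with "grip": the gripper command: -1 is fully open, 1 is shut, values between are in proportion; "slide": the shift along the tool's x, y, z in cm, a list of three; "yaw": the turn about the tool's z in rad. A call has 1 to 8 rows; each row shifts and turns the commanded pose from where the row before left it, along the tool's axes as they then stand; what a row does not reach is not made up. A row lasts 1/10 s, in which the tool goes at most 50 mm and 8.59 degrees, less where a joint would pass 70% of its speed; a pose out of reach is approached as far as the arm can. A call with a gripper value outside its range is refused whole. The fingers move at their own pace and stop on an object; FORCE is the grip in N (left out, the last holds). Time passes only in rows, so rows that do not move let the fingers close. It gives the time, the measured TCP pose, the force, the opening and the grip force at its end, in the units of the state.
- manip.get_obs(): the state, without advancing time (a new reading comes with each control period).
- manip.camera(name): name is "side" or "top"; returns the picture (400x640x3 uint8, blue, green, red); there is no depth.
- manip.calibration(name): a dict with "vfov" (degrees; the focal length in pixels is half the picture's height over the tangent of half this angle, whatever the lens; pixels are square), "cx", "cy" (the principal point, pixels), "k1" (the pictures are not rectified: a ray, as slopes to the right and down, at radius r is drawn at 1 + k1 r^2 times it, then the intrinsics apply), "camera_from_world" (4x4, takes a point from world to camera coordinates). Camera axes: x right, y down, z forward; pixel columns grow to the right and rows downward; lengths in m; the calibration is good to about 2 mm. A picture is of the moment at which its call begins. calibration takes no time and is no camera call.
- manip.hand_in(): hands the job in; it is judged then, once.
Trained networks look in the newest picture that a camera, given by its name, has taken for a name from the list of things; names that differ only in an ending like _2 or _b are one class to them, and where a whole thing is asked for, a point or a joint stands for the part that bears it (a point fixed in the world has none). Each returns a list of dicts, best first, with "conf" (0 to 1); they miss things now and then, are a little off and sometimes report something else, mostly with a low value. They report only what shows in the picture. A call takes as long as a camera call.
- manip.masks_of(thing, camera): "region" (400x640 bool, what is visible of it) and "centre" ([column, row] in pixels, amid what is visible of it).
The state is a dict: "clock": time; "joint_pos": joint angles; "joint_velocities": joint speeds; "tau": joint torques, N m; "position": TCP position; "ee_rot": TCP orientation; "ft_force": force on the tool from outside, world axes, zero at the start; "torque": the same for the moment, N m; "grip_width": opening from 0.0 (shut) to 1.0 (fully open); "grasp_force": force on a finger pad.
Only numpy, scipy, OpenCV 4.12 (cv2) and the standard library are available. Lean on these libraries where they do the work, as an engineer would, in place of code of your own. Each camera call takes 0.05 s, during which the arm holds its last target. There are 200 camera calls.

### The job

The model tray lies the wrong way round: turn it end for end, lay it on the shelf of the curing dock and slide it nose first between the guide rails until it is fully home and the sprung catch has clicked into its notch. Do not lean on the lamp bar above the mouth, and leave the other things on the table where they are; let go of the tray at the end.

Things in the scene. Friction and masses are not known exactly. Their poses are not given: they have to be found in the camera images.
- dock: Light-curing dock, fixed. Origin on the table under the middle of the rail mouth (front ends of the guide rails). x points into the rails, away from the robot; y left; z up. White base 150 mm wide, 20 mm high, x -165 to +135 mm; its top is the bare loading shelf (x -165 to 0) and the floor between the rails. Amber hood over the rails, 133 mm high; its posts at the mouth stand 105 mm apart.
- mouth (a point): Middle of the rail mouth on the shelf surface, 20 mm above the dock's origin. Aluminium rails run from here to x = 130 mm: side walls 103 mm apart, 12 mm thick, 15 mm tall; from the walls, lips 6 mm thick reach 9.5 mm inward with 9 mm free height beneath, so the tray's plate is laid on the shelf before the mouth and slid in under the lips.
- lamp_bar: White lamp bar across the dock, fixed, 45 (dock x) x 150 x 35 mm. Origin: centre of its underside, 130 mm above the table, 2.5 mm before the mouth; so it reaches 25 mm out over the shelf, and an upright tool cannot follow the tray home: lean it back 25 to 45 degrees, fingers pointing into the dock.
- tray_center (a point): Loose tray, 0.25 kg, balance point about 42 mm behind its middle: aluminium plate 120 long (tray x) x 100 x 6 mm, plaster model fixed on it (66 wide, top 29 mm up). Point: middle of the plate, 15 mm above the underside. x points to the nose, z up. Starts nose roughly to the robot. Steel end plate, upright at the other end, 116 wide, 44 mm high, front face 54 mm behind the middle, meets the rail ends when home.
- tray_nose (a point): Middle of the tray's bare nose edge, 60 mm ahead of the tray's middle, 3 mm above its underside. Corners cut from 100 to 90 mm width over the last 9 mm. The left edge has a notch, 8 mm deep, 9 to 23 mm behind the nose. When home this point is 114 mm inside the mouth (dock x).
- tray_grip (a point): Centre of the dark steel grip fin behind the end plate: 36 mm long (tray x), 14 mm thick (tray y), 6 to 48 mm above the underside. Point: 78 mm behind the tray's middle, 27 mm above the underside; the fin's free end is 18 mm further back. When home this point is 24 mm in front of the mouth.
- catch (a joint): Sprung steel roller, 12 mm dia, in the left rail 98 mm inside the mouth. 0 m = fully out (5 mm into the channel), 0.008 = pushed back. The nose meets it some 20 mm before home and pushes it back about 3.5 mm; spring 2.4 N plus 0.4 N per mm; pushing the tray past takes about 5 to 15 N. Home: it drops into the notch, about 0 again.
- handpiece: white rod with round ends, 18 mm thick, about 170 mm long, lying on the table: a bystander. Origin: centre of its underside.
- cup: white open cup, 70 mm wide, 85 mm high: a bystander. Origin: centre of its underside.
- spray: green bottle, 48 mm wide, 150 mm high: a bystander. Origin: centre of its underside.
- jar: white jar with black cap, 60 mm wide, 70 mm high: a bystander. Origin: centre of its underside.
- case: black case 90 x 150 x 60 mm: a bystander. Origin: centre of its underside.
- swabs: cardboard box 120 x 70 x 50 mm: a bystander. Origin: centre of its underside.
- spatula: spatula 160 mm long lying on the table: a bystander. Origin: centre of its underside.
- organiser: White divided open box 150 x 130 x 55 mm, fixed to the table on the side away from the dock (dock and box swap sides). Origin: centre of its underside.

How it is judged:
On the way:
1. the tray has been turned and its nose has entered between the guide rails, lying on the floor of the dock (x of tray_nose in the frame of dock between 0.003 and 0.09 m and y of tray_nose in the frame of dock between -0.01 and 0.01 m and z of tray_nose in the frame of dock between 0.019 and 0.03 m and x of tray_grip in the frame of dock below -0.04 m), for 0.1 s.
At the end, for the whole second after the job is handed in: The tray is nose first in the rails, fully home (nose 111.5 to 116.5 mm inside the mouth, end plate against the rail ends), flat and in line with the rails, the catch roller dropped into its notch (within 1.5 mm of fully out), and released (x of tray_nose in the frame of dock between 0.1115 and 0.1165 m and y of tray_nose in the frame of dock between -0.004 and 0.004 m and z of tray_nose in the frame of dock between 0.019 and 0.028 m and x of tray_grip in the frame of dock between -0.028 and -0.02 m and y of tray_grip in the frame of dock between -0.006 and 0.006 m and angle between tray_center's own z axis and vertical below 0.06 rad and value of joint catch below 0.0015 m); the robot touches nothing.
It fails at once if the robot leans on the lamp bar (over 15 N) (contact force between any of the arm, the fingers and lamp_bar above 15 N).
It fails at once if a bystander is shifted by more than 40 mm (distance of any of handpiece, cup, spray, jar, case, swabs, spatula from where it was at the start of the episode above 0.04 m).
It also fails if it takes over 61 s, if anything falls off the work surface, if the arm or the gripper's body presses on something with over 40 N, if the wrist force passes 120 N, or if a joint passes its speed limit or range.

## Working session

There is one attempt and no reset: what is moved stays moved. The work goes in short steps, Python scripts to look and compute and a shell command to move; the robot and the scene stay as the last step left them, time stands still between calls to the robot, and variables do not carry over. Pictures are saved under pics/ and viewed, at most 10 in all, crops included, and the job is handed in when it is done.

```bash
ls; mkdir -p pics; python3 - <<'E'
from workcell import manip
import cv2,numpy as np
for c in("side","top"):
    cv2.imwrite(f"pics/{c}0.png",manip.camera(c))
    k=manip.calibration(c); print(c,k)
    for t in("dock","lamp_bar","tray_center","tray_grip","tray_nose","mouth","organiser"):
        try:
            for r in manip.masks_of(t,c)[:2]: print(c,t,round(r["conf"],2),np.round(r["centre"]),r["region"].sum())
        except Exception as e: print(t,e)
o=manip.get_obs();print(o)
E
```

```text
pics
side {'vfov': 52.99477259133623, 'cx': 321.2075135692217, 'cy': 200.98249832104744, 'k1': -0.10377384602936736, 'camera_from_world': array([[-0.97370054, -0.22717089,  0.01733899,  0.55805783],
       [-0.189481  ,  0.76519179, -0.61528731,  0.16968725],
       [ 0.12650772, -0.602391  , -0.78811223,  1.15342963],
       [ 0.        ,  0.        ,  0.        ,  1.        ]])}
side dock 0.77 [334. 153.] 4424
side dock 0.6 [256. 180.] 290
side lamp_bar 0.66 [336. 128.] 674
side tray_center 0.6 [344. 228.] 1455
side tray_center 0.5 [336. 127.] 649
side tray_grip 0.37 [402. 177.] 500
side tray_nose 0.84 [345. 225.] 1403
side mouth 0.88 [333. 152.] 4477
side organiser 0.8 [288. 288.] 3104
top {'vfov': 45.52954921069221, 'cx': 328.08855925225026, 'cy': 192.95137111795546, 'k1': 0.004226485563096734, 'camera_from_world': array([[-2.11665833e-02, -9.99775952e-01, -1.48546238e-04,
         1.13533286e-02],
       [-9.94232431e-01,  2.10648439e-02, -1.05157715e-01,
         5.73291112e-01],
       [ 1.05137283e-01, -2.07814004e-03, -9.94455546e-01,
         1.48440827e+00],
       [ 0.000
[... 502 characters left out ...]
,  0.33219517, -0.06469822,  1.46009901,  0.0215907 ,
        1.34987099, -0.08849233]), 'joint_velocities': array([-2.53764071e-04, -1.12616579e-03,  1.06661298e-03, -1.21861598e-03,
       -8.32693344e-05,  6.92407858e-04, -2.77944955e-04]), 'tau': array([-1.92259555e-03, -6.25176573e+01,  4.78372572e-02, -3.91811335e+01,
        1.64137327e-02,  1.77496644e-03,  6.65223661e-05]), 'position': array([ 0.21481005, -0.58694947,  0.303941  ]), 'ee_rot': array([9.84655622e-01, 1.74508744e-01, 2.55036492e-05, 5.65748713e-05]), 'ft_force': array([-0.18034505, -0.43628451,  0.67744825]), 'torque': array([-0.00695846,  0.02468141,  0.06467578]), 'grasp_force': 0.0, 'grip_width': 1.0017990270283932}
```

```bash
python3 - <<'E'
import cv2
a=cv2.imread("pics/top0.png")[110:310,190:480]
cv2.imwrite("pics/top0c.png",cv2.resize(a,(800,552),interpolation=cv2.INTER_CUBIC))
a=cv2.imread("pics/side0.png")[60:340,130:520]
cv2.imwrite("pics/side0c.png",cv2.resize(a,(800,574),interpolation=cv2.INTER_CUBIC))
E
```

```text
(no output)
```

View pics/top0c.png

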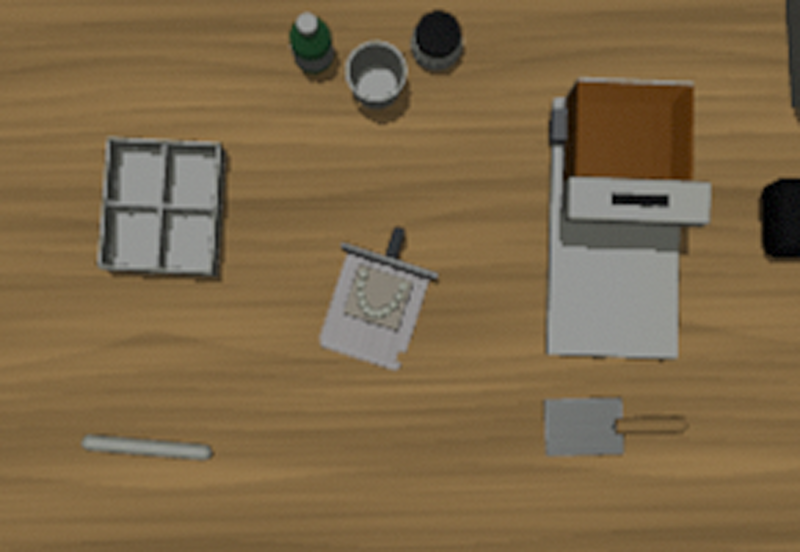

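View pics/side0c.png

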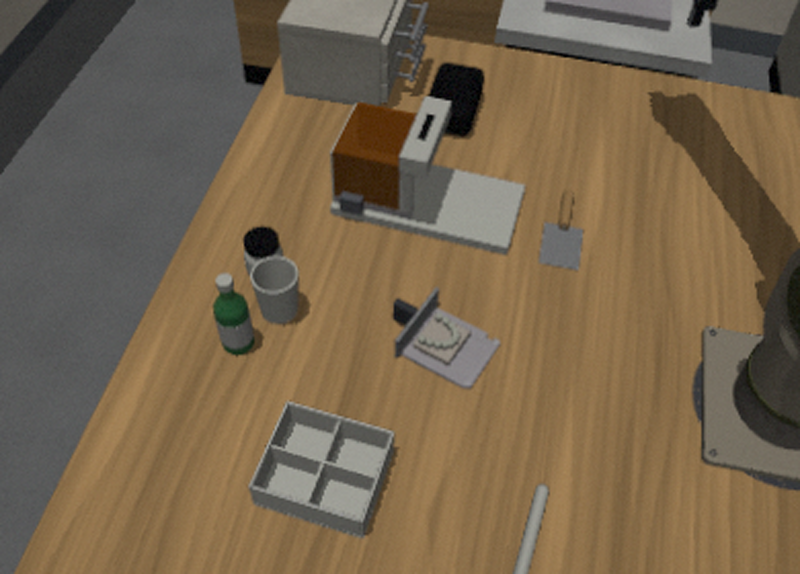

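Top view: the tray lies mid-table with its nose towards the robot and the fin at crop (397,245). The dock is on the right with its shelf front edge from (548,354) to (678,356), the lamp bar is over the mouth, and the cup, jar and spray stand farther out. The side view agrees. Moves cannot tilt the tool, so I will carry the tray and start the insertion upright. Then I will push it home with the back of an opened finger, tool y along dock x, so the body stays clear of the lamp.

```bash
cat > h.py <<'E'
from workcell import manip
import cv2,numpy as np
def K(c):
    k=manip.calibration(c); f=200/np.tan(np.radians(k["vfov"]/2))
    return np.array([[f,0,k["cx"]],[0,f,k["cy"]],[0,0,1]]),np.array([k["k1"],0,0,0.]),k["camera_from_world"]
def world(c,uv,z):
    A,d,T=K(c); n=cv2.undistortPoints(np.array(uv,float).reshape(-1,1,2),A,d)[:,0]
    R,t=T[:3,:3],T[:3,3]; o=-R.T@t; D=np.c_[n,np.ones(len(n))]@R
    return o+D*((z-o[2])/D[:,2])[:,None]
def pix(c,P):
    A,d,T=K(c); return cv2.projectPoints(np.array(P,float).reshape(-1,1,3),cv2.Rodrigues(T[:3,:3])[0],T[:3,3],A,d)[0][:,0]
def tool():
    o=manip.get_obs(); x,y,z,w=o["ee_rot"]; return o,np.degrees(np.arctan2(2*(x*y+z*w),1-2*(y*y+z*z)))
E
python3 - <<'E'
from h import *
T=lambda l:[(190+u/2.7586,110+v/2.7586) for u,v in l]
S=lambda l:[(130+u/2.0513,60+v/2.0513) for u,v in l]
p=lambda n,c,l,z:print(n,np.round(world(c,(T if c=="top" else S)(l),z),4)[:,:2].tolist())
p("endplate top ends","top",[(343,246),(437,277)],.044)
p("nose chamfer corners","top",[(320,345),(399,368)],.006)
p("fin top free end","top",[(400,230)],.048)
p("fin side free top","side",[(397,304)],.048)
p("endplate top side","side",[(437,294),(398,352)],.044)
p("nose side","side",[(498,347),(470,386)],.006)
p("dock front","top",[(548,354),(678,356)],.02)
p("dock front s","side",[(525,185),(507,243)],.02)
p("lamp top front/back","top",[(568,219),(709,223),(571,180),(711,184)],.165)
p("lamp side top","side",[(422,97),(452,101),(400,155),(431,163)],.165)
p("dock back","top",[(693,81),(578,80)],.133)
# colour masks for dock edge: line of base front
g=manip.masks_of("dock","top")[0]["region"]; 
p("base left edge","top",[(548,354),(552,110)],.02)
E
```

```text
endplate top ends [[0.5532, 0.0429], [0.5155, -0.0633]]
nose chamfer corners [[0.442, 0.0727], [0.4136, -0.0183]]
fin top free end [[0.5697, -0.0224]]
fin side free top [[0.5701, -0.0139]]
endplate top side [[0.5175, -0.049], [0.5505, 0.0647]]
nose side [[0.4149, -0.0035], [0.4435, 0.0719]]
dock front [[0.4259, -0.1895], [0.4205, -0.3386]]
dock front s [[0.4196, -0.333], [0.431, -0.1953]]
lamp top front/back [[0.5654, -0.197], [0.558, -0.3447], [0.6066, -0.2017], [0.5992, -0.3488]]
lamp side top [[0.6065, -0.3394], [0.5582, -0.3417], [0.6105, -0.1987], [0.5624, -0.1931]]
dock back [[0.7168, -0.3428], [0.7205, -0.218]]
base left edge [[0.4259, -0.1895], [0.7101, -0.204]]
```

```bash
R='{"grip":-1,"slide":[3.69,-2.98,0],"yaw":0}'
python3 -m jog '[{"grip":-1,"slide":[3.69,-2.98,0],"yaw":0},{"grip":-1,"slide":[3.69,-2.98,0],"yaw":0},{"grip":-1,"slide":[3.69,-2.98,0],"yaw":0},{"grip":-1,"slide":[3.69,-2.98,0],"yaw":0},{"grip":-1,"slide":[3.69,-2.98,0],"yaw":0},{"grip":-1,"slide":[3.69,-2.98,0],"yaw":0},{"grip":-1,"slide":[3.69,-2.98,0],"yaw":0}]' 100
python3 -m jog '[{"grip":-1,"slide":[3.69,-2.98,0],"yaw":0},{"grip":-1,"slide":[3.69,-2.98,0],"yaw":0},{"grip":-1,"slide":[3.69,-2.98,0],"yaw":0},{"grip":-1,"slide":[3.69,-2.98,0],"yaw":0},{"grip":-1,"slide":[3.69,-2.98,0],"yaw":0},{"grip":-1,"slide":[3.69,-2.98,0],"yaw":0},{"grip":-1,"slide":[3.69,-2.98,0],"yaw":0}]'
python3 -m jog '[{"grip":-1,"slide":[0,0,0],"yaw":-0.145},{"grip":-1,"slide":[0,0,0],"yaw":-0.145},{"grip":-1,"slide":[0,0,0],"yaw":-0.145},{"grip":-1,"slide":[0,0,0],"yaw":-0.145},{"grip":-1,"slide":[0,0,0],"yaw":-0.145},{"grip":-1,"slide":[0,0,0],"yaw":-0.145},{"grip":-1,"slide":[0,0,0],"yaw":-0.145},{"grip":-1,"slide":[0,0,0],"yaw":-0.145}]'
python3 -c "
from h import *
o,a=tool();print(o['clock'],o['position'],a,o['joint_pos'],o['ee_rot'])"
```

```text
clock: 1.55
position: [0.3863, -0.3005, 0.3042]
ee_rot: [0.985, 0.174, 0.0, 0.0]
ft_force: [1.4, -0.8, -0.1]
grip_width: 0.999
grasp_force: 0.0
clock: 2.25
position: [0.5573, -0.016, 0.3042]
ee_rot: [0.985, 0.174, 0.0, 0.0]
ft_force: [1.4, -0.7, -0.1]
grip_width: 1.001
grasp_force: 0.0
clock: 3.05
position: [0.5566, -0.0177, 0.304]
ee_rot: [0.726, 0.688, -0.0, 0.0]
ft_force: [0.1, -0.6, -0.4]
grip_width: 0.999
grasp_force: 0.0
3.05 [ 0.55655303 -0.01767605  0.30399016] 86.90043557162797 [ 0.56989573  0.25714384 -0.72612405  1.61401395  0.1747291   1.33676837
 -0.23465325] [ 7.25972170e-01  6.87724065e-01 -1.50147482e-05  1.39051279e-04]
```

```bash
python3 -m jog '[{"grip":-1,"slide":[0,0,1],"yaw":-0.145},{"grip":-1,"slide":[0,0,1],"yaw":-0.145},{"grip":-1,"slide":[0,0,1],"yaw":-0.145},{"grip":-1,"slide":[0,0,1],"yaw":-0.145},{"grip":-1,"slide":[0,0,2],"yaw":-0.145},{"grip":-1,"slide":[0,0,2],"yaw":-0.145},{"grip":-1,"slide":[0,0,2],"yaw":-0.145},{"grip":-1,"slide":[0,0,2],"yaw":-0.145}]'
python3 -m jog '[{"grip":-1,"slide":[0,0,0],"yaw":-0.133},{"grip":-1,"slide":[0,0,0],"yaw":0}]'
python3 - <<'E'
from h import *
o,a=tool();print(o['clock'],o['position'],a,o['joint_pos'])
a=[cv2.resize(manip.camera(c)[v:v+120,u:u+160],(400,300),interpolation=cv2.INTER_CUBIC) for c,u,v in(("side",280,150),("top",260,150))]
cv2.imwrite("pics/a.png",np.hstack(a))
E
```

```text
clock: 3.85
position: [0.5566, -0.0177, 0.1833]
ee_rot: [0.23, 0.973, -0.0, 0.0]
ft_force: [0.9, -0.4, 0.4]
grip_width: 1.001
grasp_force: 0.0
clock: 4.05
position: [0.5564, -0.0178, 0.1834]
ee_rot: [0.167, 0.986, 0.0, -0.0]
ft_force: [0.2, -0.7, 0.9]
grip_width: 0.997
grasp_force: 0.0
4.05 [ 0.55638912 -0.01780052  0.18341093] 160.7497573725362 [ 0.68160932  0.42540473 -0.8865292   1.75008346  0.35912703  1.13901677
  0.91988943]
```

View pics/a.png

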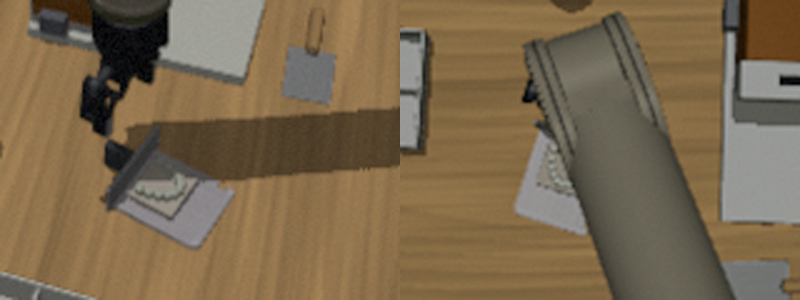

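```bash
python3 -m jog '[{"grip":-1,"slide":[0,0,3.4],"yaw":0},{"grip":-1,"slide":[0,0,3.4],"yaw":0},{"grip":-1,"slide":[0,0,2],"yaw":0},{"grip":-1,"slide":[0,0,1.4],"yaw":0},{"grip":-1,"slide":[0,0,0],"yaw":0}]'
python3 -m jog '[{"grip":1,"slide":[0,0,0],"yaw":0},{"grip":1,"slide":[0,0,0],"yaw":0},{"grip":1,"slide":[0,0,0],"yaw":0},{"grip":1,"slide":[0,0,0],"yaw":0},{"grip":1,"slide":[0,0,0],"yaw":0},{"grip":1,"slide":[0,0,0],"yaw":0},{"grip":1,"slide":[0,0,0],"yaw":0},{"grip":1,"slide":[0,0,0],"yaw":0}]' 100
```

```text
clock: 4.65
position: [0.556, -0.0177, 0.0809]
ee_rot: [0.169, 0.986, -0.0, -0.001]
ft_force: [-0.1, 0.2, 0.5]
grip_width: 0.996
grasp_force: 0.0
clock: 5.45
position: [0.5569, -0.0175, 0.0825]
ee_rot: [0.168, 0.986, -0.0, 0.0]
ft_force: [-1.2, 0.5, 5.9]
grip_width: 0.151
grasp_force: 97.1
```

```bash
python3 -m jog '[{"grip":1,"slide":[0,0,-0.5],"yaw":0},{"grip":1,"slide":[0,0,-1.5],"yaw":0},{"grip":1,"slide":[0,0,-2],"yaw":0},{"grip":1,"slide":[0,0,-2],"yaw":0},{"grip":1,"slide":[0,0,-1.5],"yaw":0},{"grip":1,"slide":[0,0,-0.5],"yaw":0}]' 120
python3 -m jog '[{"grip":1,"slide":[1.1,-2.2,0],"yaw":0},{"grip":1,"slide":[1.1,-2.2,0],"yaw":0},{"grip":1,"slide":[1.1,-2.2,0],"yaw":0},{"grip":1,"slide":[1.1,-2.2,0],"yaw":0},{"grip":1,"slide":[1.1,-2.2,0],"yaw":0},{"grip":1,"slide":[1.1,-2.2,0],"yaw":0}]'
python3 -m jog '[{"grip":1,"slide":[0,0,0],"yaw":0.07},{"grip":1,"slide":[0,0,0],"yaw":0.14},{"grip":1,"slide":[0,0,0],"yaw":0.14},{"grip":1,"slide":[0,0,0],"yaw":0.14},{"grip":1,"slide":[0,0,0],"yaw":0.14},{"grip":1,"slide":[0,0,0],"yaw":0.14},{"grip":1,"slide":[0,0,0],"yaw":0.14},{"grip":1,"slide":[0,0,0],"yaw":0.07}]'
python3 - <<'E'
from h import *
o,a=tool();print(o['clock'],o['position'],a,o['joint_pos'],o['torque'])
a=[cv2.resize(manip.camera(c)[v:v+150,u:u+200],(400,300),interpolation=cv2.INTER_CUBIC) for c,u,v in(("side",260,130),("top",280,130))]
cv2.imwrite("pics/b.png",np.hstack(a))
E
```

```text
clock: 6.05
position: [0.5572, -0.0176, 0.164]
ee_rot: [0.168, 0.986, -0.0, 0.001]
ft_force: [0.4, -0.9, -2.5]
grip_width: 0.149
grasp_force: 116.7
clock: 6.65
position: [0.4494, -0.1209, 0.1616]
ee_rot: [0.168, 0.986, -0.0, -0.0]
ft_force: [0.2, 0.2, -3.3]
grip_width: 0.151
grasp_force: 117.0
clock: 7.45
position: [0.4502, -0.1202, 0.1616]
ee_rot: [0.614, 0.789, -0.0, -0.0]
ft_force: [0.2, 0.7, -3.0]
grip_width: 0.148
grasp_force: 117.1
7.45 [ 0.45018984 -0.12015746  0.16161705] 104.19810851485391 [ 0.89116587  0.20167572 -0.7794233   1.99752247  0.16741195  1.00679371
  0.27957914] [-0.12232419 -0.00182535 -0.00580469]
```

View pics/b.png

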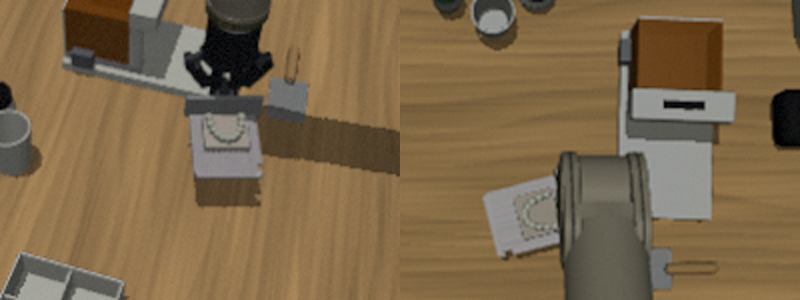

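Both views show the tray held level and turning, clear of everything.

```bash
python3 -m jog '[{"grip":1,"slide":[0,0,0],"yaw":0.1},{"grip":1,"slide":[0,0,0],"yaw":0.14},{"grip":1,"slide":[0,0,0],"yaw":0.14},{"grip":1,"slide":[0,0,0],"yaw":0.14},{"grip":1,"slide":[0,0,0],"yaw":0.14},{"grip":1,"slide":[0,0,0],"yaw":0.14},{"grip":1,"slide":[0,0,0],"yaw":0.14},{"grip":1,"slide":[0,0,0],"yaw":0.14}]'
python3 -m jog '[{"grip":1,"slide":[0,0,0],"yaw":0.14},{"grip":1,"slide":[0,0,0],"yaw":0.14},{"grip":1,"slide":[0,0,0],"yaw":0.14},{"grip":1,"slide":[0,0,0],"yaw":0.14},{"grip":1,"slide":[0,0,0],"yaw":0.14},{"grip":1,"slide":[0,0,0],"yaw":0.086},{"grip":1,"slide":[0,0,0],"yaw":0}]'
python3 - <<'E'
from h import *
o,a=tool();print(o['clock'],o['position'],a,o['joint_pos'],o['torque'])
a=[cv2.resize(manip.camera(c)[v:v+150,u:u+h],(3*h,450),interpolation=cv2.INTER_CUBIC) for c,u,v,h in(("side",260,110,120),("top",310,130,140))]
cv2.imwrite("pics/c.png",np.hstack(a))
E
```

```text
clock: 8.35
position: [0.4502, -0.1202, 0.1616]
ee_rot: [0.932, 0.362, -0.0, -0.0]
ft_force: [-0.2, -0.7, -3.7]
grip_width: 0.147
grasp_force: 117.1
clock: 9.05
position: [0.4503, -0.1202, 0.1617]
ee_rot: [1.0, -0.021, -0.0, -0.0]
ft_force: [-0.3, 0.3, -3.0]
grip_width: 0.146
grasp_force: 117.1
9.05 [ 0.45028732 -0.12017364  0.16166506] -2.358179187339349 [ 0.7057357   0.16913433 -0.57697051  2.00533565  0.10947404  0.99753023
 -1.53624549] [-0.03696218  0.1102032   0.00153418]
```

View pics/c.png

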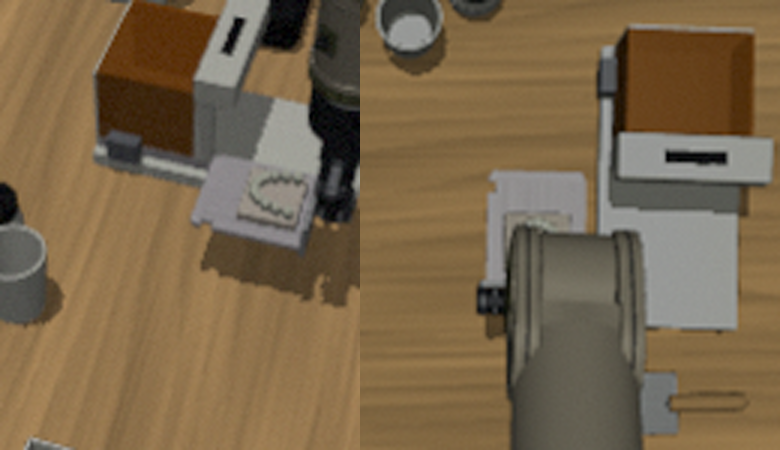

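```bash
cat >> h.py <<'E'
def edge(g,p,q,s=4,n=25):
    """points on strongest edge near segment p-q (pixels), robust line; returns its two end points"""
    p,q=np.array(p,float),np.array(q,float); d=(q-p)/np.linalg.norm(q-p); m=np.array([-d[1],d[0]])
    t=np.arange(-s,s+.01,.25); L=np.linspace(0,1,n)
    P=(p+(q-p)*L[:,None])[:,None]+t[None,:,None]*m
    v=cv2.GaussianBlur(cv2.remap(g,P[...,0].astype("f4"),P[...,1].astype("f4"),1),(5,5),0)
    w=np.abs(np.gradient(v,axis=1)); o=t[w.argmax(1)]
    k=np.abs(o-np.median(o))<1; c=np.polyfit(L[k],o[k],1)
    return [p+m*c[1],q+m*(c[0]+c[1])]
E
python3 - <<'E'
from h import *
im=manip.camera("top"); g=im.astype("f4").mean(2)
u=lambda x,y:(310+(x-360)/3-.33,130+y/3-.33)
def go(n,p,q,z):
    W=world("top",edge(g,u(*p),u(*q)),z)[:,:2]; d=W[1]-W[0]; print(n,W.round(4).tolist(),np.degrees(np.arctan2(d[1],d[0])).round(2)); return W
zt=.0852
l=go("tray L",(489,276),(489,210),zt); r=go("tray R",(587,228),(587,190),zt); n=go("nose",(502,172),(577,172),zt)
sl=go("shelf L",(600,222),(602,90),.02);sr=go("shelf R",(738,322),(740,240),.02);
go("shelf front",(655,328),(730,329),.02); go("lamp front",(622,178),(765,184),.165);go("lamp back",(625,133),(768,139),.165)
E
```

```text
tray L [[0.4782, -0.0701], [0.5454, -0.0743]] -3.51
tray R [[0.5246, -0.1853], [0.5635, -0.1866]] -1.98
nose [[0.5856, -0.0897], [0.584, -0.1664]] -91.21
shelf L [[0.5357, -0.2041], [0.6777, -0.2151]] -4.43
shelf R [[0.427, -0.3379], [0.5137, -0.3416]] -2.46
shelf front [[0.4246, -0.2508], [0.421, -0.3298]] -92.67
lamp front [[0.5677, -0.2004], [0.5591, -0.3381]] -93.6
lamp back [[0.6119, -0.2049], [0.6029, -0.343]] -93.74
```

The top view shows the tray now nose-forward, centred and in line with the tool (nose edge at row ~187), left of the dock. Next it goes over the shelf and down.

```bash
python3 -m jog '[{"grip":1,"slide":[-1.9,0,0],"yaw":0.009},{"grip":1,"slide":[0,2.1,0],"yaw":0},{"grip":1,"slide":[0,2.7,0],"yaw":0},{"grip":1,"slide":[0,2.7,0],"yaw":0},{"grip":1,"slide":[0,2.7,0],"yaw":0},{"grip":1,"slide":[0,2.7,0],"yaw":0},{"grip":1,"slide":[0,1.6,0],"yaw":0},{"grip":1,"slide":[0,0,1],"yaw":0}]'
python3 -m jog '[{"grip":1,"slide":[0,0,2],"yaw":0},{"grip":1,"slide":[0,0,1.5],"yaw":0},{"grip":1,"slide":[0,0,0.8],"yaw":0},{"grip":1,"slide":[0,0,0.4],"yaw":0},{"grip":1,"slide":[0,0,0],"yaw":0}]'
python3 - <<'E'
from h import *
o,a=tool();print(o['clock'],o['position'],a,o['torque'])
a=[cv2.resize(manip.camera(c)[v:v+100,u:u+h],(4*h,400),interpolation=cv2.INTER_CUBIC) for c,u,v,h in(("side",275,110,110),("top",365,130,90))]
cv2.imwrite("pics/d.png",np.hstack(a))
E
```

```text
clock: 10.0
position: [0.4243, -0.2668, 0.1526]
ee_rot: [1.0, -0.026, 0.001, 0.001]
ft_force: [0.2, 0.5, -3.1]
grip_width: 0.147
grasp_force: 117.4
clock: 10.5
position: [0.4242, -0.2638, 0.1047]
ee_rot: [1.0, -0.025, -0.0, -0.0]
ft_force: [-0.5, 0.5, -2.2]
grip_width: 0.149
grasp_force: 117.4
10.5 [ 0.42424057 -0.26378133  0.10469223] -2.8763081913471806 [-0.02604126  0.14187274 -0.03921807]
```

View pics/d.png

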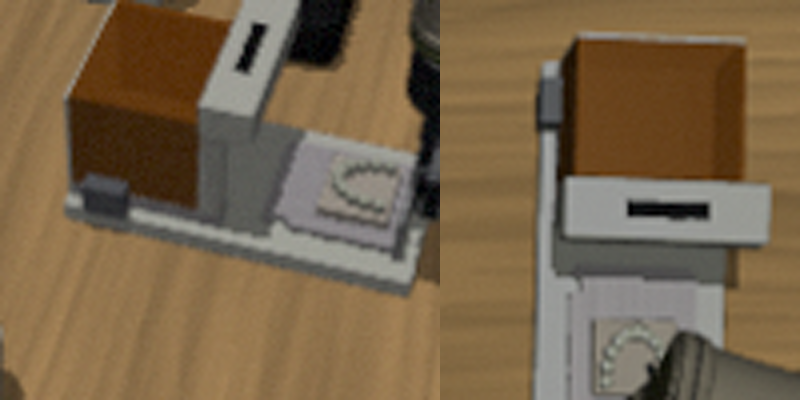

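Both views show the tray just above the shelf, in line with the dock and about 1 to 2 mm right of centre, with its nose short of the lamp. I'll set it down, re-grip so it lies flat, then slide it in.

```bash
python3 -m jog '[{"grip":1,"slide":[0,-0.1,0.1],"yaw":0},{"grip":1,"slide":[0,0,0.15],"yaw":0},{"grip":0.4,"slide":[0,0,0],"yaw":0},{"grip":0.4,"slide":[0,0,0],"yaw":0},{"grip":0.4,"slide":[0,0,0],"yaw":0},{"grip":1,"slide":[0,0,0],"yaw":0},{"grip":1,"slide":[0,0,0],"yaw":0},{"grip":1,"slide":[0,0,0],"yaw":0}]' 60
python3 -m jog '[{"grip":1,"slide":[0,0,0],"yaw":0},{"grip":1,"slide":[0.5,0,0],"yaw":0},{"grip":1,"slide":[0.8,0,0],"yaw":0},{"grip":1,"slide":[0.8,0,0],"yaw":0},{"grip":1,"slide":[0.8,0,0],"yaw":0},{"grip":1,"slide":[0.8,0,0],"yaw":0}]'
python3 -m jog '[{"grip":1,"slide":[0.5,0,0],"yaw":0},{"grip":1,"slide":[0.5,0,0],"yaw":0},{"grip":1,"slide":[0.5,0,0],"yaw":0},{"grip":1,"slide":[0,0,0],"yaw":0}]'
```

```text
clock: 11.4
position: [0.4244, -0.2635, 0.1027]
ee_rot: [1.0, -0.026, 0.0, 0.0]
ft_force: [-0.6, 0.0, 5.1]
grip_width: 0.156
grasp_force: 58.5
clock: 12.0
position: [0.4608, -0.2657, 0.1028]
ee_rot: [1.0, -0.026, -0.001, 0.0]
ft_force: [-5.8, 0.6, 11.1]
grip_width: 0.158
grasp_force: 59.5
clock: 12.4
position: [0.4766, -0.2663, 0.1028]
ee_rot: [1.0, -0.026, 0.0, 0.0]
ft_force: [-0.6, -0.6, 4.9]
grip_width: 0.154
grasp_force: 59.1
```

```bash
python3 -m jog '[{"grip":1,"slide":[0.5,0,0],"yaw":0},{"grip":1,"slide":[0.6,0,0],"yaw":0},{"grip":1,"slide":[0.6,0,0],"yaw":0},{"grip":1,"slide":[0.6,0,0],"yaw":0},{"grip":1,"slide":[0.4,0,0],"yaw":0},{"grip":1,"slide":[0,0,0],"yaw":0}]'
python3 - <<'E'
from h import *
o,a=tool();print(o['clock'],o['position'],a,o['ft_force'])
a=[cv2.resize(manip.camera(c)[v:v+100,u:u+h],(4*h,400),interpolation=cv2.INTER_CUBIC) for c,u,v,h in(("side",275,110,110),("top",365,130,90))]
cv2.imwrite("pics/e.png",np.hstack(a))
E
```

```text
clock: 13.0
position: [0.5034, -0.2677, 0.1028]
ee_rot: [1.0, -0.026, 0.0, 0.0]
ft_force: [-1.4, -0.6, 5.6]
grip_width: 0.152
grasp_force: 59.1
13.0 [ 0.50344846 -0.26765573  0.1027809 ] -2.9381614408707573 [-1.42299653 -0.60346582  5.64766682]
```

View pics/e.png

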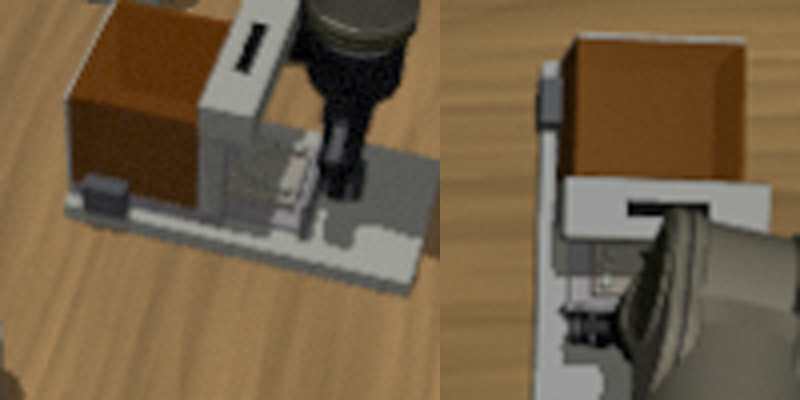

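Nose is about 50 mm in between the rails. The side view shows the tray flat on the floor and the gripper still in front of the lamp. Now I'll release, back off and turn 90° to push with the opened finger's back.

```bash
python3 -m jog '[{"grip":-1,"slide":[0,0,0],"yaw":0},{"grip":-1,"slide":[0,0,0],"yaw":0},{"grip":-1,"slide":[0,0,0],"yaw":0},{"grip":-1,"slide":[0,0,0],"yaw":0},{"grip":-1,"slide":[0,0,0],"yaw":0},{"grip":-1,"slide":[0,0,0],"yaw":0}]' 120
python3 -m jog '[{"grip":-1,"slide":[-1,0,0],"yaw":0},{"grip":-1,"slide":[-1.5,0,0],"yaw":0},{"grip":-1,"slide":[-2,0,0],"yaw":0},{"grip":-1,"slide":[-2,0,0],"yaw":0},{"grip":-1,"slide":[-2,0,0],"yaw":0},{"grip":-1,"slide":[0,0,0],"yaw":0}]'
python3 -m jog '[{"grip":-1,"slide":[0,0,0],"yaw":-0.143},{"grip":-1,"slide":[0,0,0],"yaw":-0.143},{"grip":-1,"slide":[0,0,0],"yaw":-0.143},{"grip":-1,"slide":[0,0,0],"yaw":-0.143},{"grip":-1,"slide":[0,0,0],"yaw":-0.143},{"grip":-1,"slide":[0,0,0],"yaw":-0.143}]'
python3 -m jog '[{"grip":-1,"slide":[0,0,0],"yaw":-0.143},{"grip":-1,"slide":[0,0,0],"yaw":-0.143},{"grip":-1,"slide":[0,0,0],"yaw":-0.143},{"grip":-1,"slide":[0,0,0],"yaw":-0.143},{"grip":-1,"slide":[0,0,0],"yaw":-0.141},{"grip":-1,"slide":[0,0,0.7],"yaw":0},{"grip":-1,"slide":[0,0,0.6],"yaw":0},{"grip":-1,"slide":[0,0,0],"yaw":0}]'
python3 -c "
from h import *
o,a=tool();print(o['clock'],o['position'],a,o['ft_force'],o['joint_pos'])"
```

```text
clock: 13.7
position: [0.5031, -0.2673, 0.1024]
ee_rot: [1.0, -0.026, 0.0, 0.0]
ft_force: [-0.3, 0.3, 0.5]
grip_width: 1.001
grasp_force: 0.0
clock: 14.3
position: [0.4152, -0.2633, 0.1021]
ee_rot: [1.0, -0.027, -0.001, 0.0]
ft_force: [-0.0, 0.5, 0.5]
grip_width: 1.0
grasp_force: 0.0
clock: 14.9
position: [0.4184, -0.263, 0.1025]
ee_rot: [0.919, 0.395, 0.0, 0.0]
ft_force: [0.0, 1.1, -0.4]
grip_width: 1.004
grasp_force: 0.0
clock: 15.7
position: [0.4177, -0.2627, 0.0883]
ee_rot: [0.726, 0.688, -0.0, -0.001]
ft_force: [-0.5, -0.8, -0.3]
grip_width: 1.0
grasp_force: 0.0
15.7 [ 0.41770558 -0.26268043  0.08830943] 86.890196644419 [-0.48605885 -0.75210154 -0.31234639] [ 1.0798887   0.37731948 -0.68802458  1.98474161  0.30658431  0.884847
  0.17482897]
```

```bash
python3 -m jog '[{"grip":-1,"slide":[0,0.8,0],"yaw":0},{"grip":-1,"slide":[0,0.5,0],"yaw":0},{"grip":-1,"slide":[0,0.5,0],"yaw":0},{"grip":-1,"slide":[0,0.5,0],"yaw":0},{"grip":-1,"slide":[0,0.5,0],"yaw":0}]'
python3 -m jog '[{"grip":-1,"slide":[0,0.5,0],"yaw":0},{"grip":-1,"slide":[0,0.5,0],"yaw":0},{"grip":-1,"slide":[0,0.5,0],"yaw":0}]'
```

```text
clock: 16.2
position: [0.4466, -0.2645, 0.0895]
ee_rot: [0.725, 0.689, -0.0, 0.0]
ft_force: [-2.4, -1.2, 3.0]
grip_width: 1.0
grasp_force: 1.5
clock: 16.5
position: [0.4616, -0.2652, 0.0895]
ee_rot: [0.725, 0.689, -0.0, 0.0]
ft_force: [-3.1, -0.2, 2.7]
grip_width: 0.995
grasp_force: 1.9
```

```bash
python3 -m jog '[{"grip":-1,"slide":[0,0.5,0],"yaw":0},{"grip":-1,"slide":[0,0.4,0],"yaw":0},{"grip":-1,"slide":[0,0.3,0],"yaw":0}]'
python3 -m jog '[{"grip":-1,"slide":[0,0.3,0],"yaw":0},{"grip":-1,"slide":[0,0.3,0],"yaw":0}]'
python3 -m jog '[{"grip":-1,"slide":[0,0.3,0],"yaw":0}]'
```

```text
clock: 16.8
position: [0.4735, -0.2658, 0.0895]
ee_rot: [0.725, 0.689, 0.0, 0.0]
ft_force: [-3.1, 0.2, 4.2]
grip_width: 1.002
grasp_force: 2.3
clock: 17.0
position: [0.479, -0.2663, 0.0894]
ee_rot: [0.725, 0.689, -0.0, -0.0]
ft_force: [-9.3, 0.0, 6.1]
grip_width: 0.999
grasp_force: 4.9
clock: 17.1
position: [0.4815, -0.2666, 0.0893]
ee_rot: [0.725, 0.689, -0.001, -0.001]
ft_force: [-9.9, -0.3, 8.9]
grip_width: 0.999
grasp_force: 5.8
```

```bash
python3 -m jog '[{"grip":-1,"slide":[0,0.3,0],"yaw":0},{"grip":-1,"slide":[0,0.3,0],"yaw":0}]'
python3 -m jog '[{"grip":-1,"slide":[0,0.3,0],"yaw":0},{"grip":-1,"slide":[0,0,0],"yaw":0}]'
python3 -m jog '[{"grip":-1,"slide":[0,0.2,0],"yaw":0},{"grip":-1,"slide":[0,0,0],"yaw":0}]'
```

```text
clock: 17.3
position: [0.488, -0.2667, 0.0895]
ee_rot: [0.725, 0.689, -0.0, -0.0]
ft_force: [-1.7, -0.0, 3.9]
grip_width: 1.004
grasp_force: 2.4
clock: 17.5
position: [0.4909, -0.2671, 0.0894]
ee_rot: [0.725, 0.689, -0.0, -0.0]
ft_force: [-6.2, -1.3, 6.6]
grip_width: 1.0
grasp_force: 4.4
clock: 17.7
position: [0.4912, -0.2671, 0.0893]
ee_rot: [0.725, 0.689, -0.002, -0.002]
ft_force: [-18.5, 3.0, 16.2]
grip_width: 0.998
grasp_force: 11.8
```

```bash
python3 -m jog '[{"grip":-1,"slide":[0,0.1,0],"yaw":0},{"grip":-1,"slide":[0,0,0],"yaw":0}]'
python3 -m jog '[{"grip":-1,"slide":[0,-1,0],"yaw":0},{"grip":-1,"slide":[0,-3,0],"yaw":0},{"grip":-1,"slide":[0,-4,0],"yaw":0},{"grip":-1,"slide":[0,-1,-4],"yaw":0},{"grip":-1,"slide":[0,0,-5],"yaw":0},{"grip":-1,"slide":[0,0,-5],"yaw":0},{"grip":-1,"slide":[0,0,0],"yaw":0}]'
python3 - <<'E'
from h import *
a=[cv2.resize(manip.camera(c)[v:v+100,u:u+h],(4*h,400),interpolation=cv2.INTER_CUBIC) for c,u,v,h in(("side",275,110,110),("top",365,130,90))]
cv2.imwrite("pics/f.png",np.hstack(a))
E
```

```text
clock: 17.9
position: [0.4913, -0.2671, 0.0894]
ee_rot: [0.725, 0.688, -0.003, -0.002]
ft_force: [-25.1, 4.0, 21.8]
grip_width: 1.002
grasp_force: 15.9
clock: 18.6
position: [0.4071, -0.2633, 0.2357]
ee_rot: [0.725, 0.689, 0.001, 0.005]
ft_force: [0.0, 0.2, -0.1]
grip_width: 1.001
grasp_force: 0.0
```

View pics/f.png

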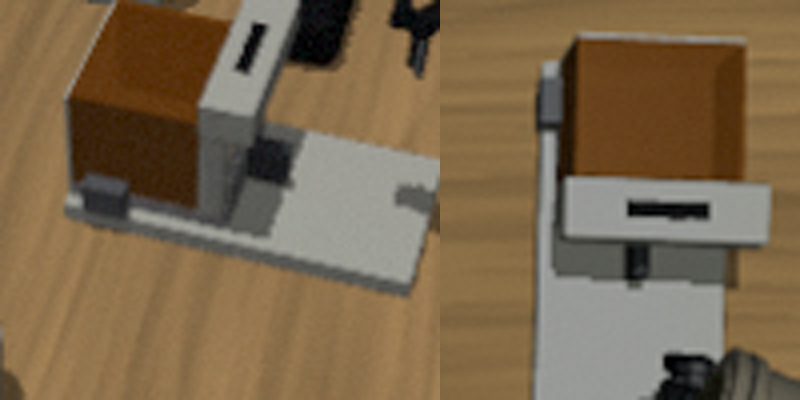

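```bash
python3 - <<'E'
from h import *
w=world("top",[(414.2,199.7)],.068)[0]; print("fin end",w, "expected", .588-.042)
d=np.array([np.cos(-.0506),np.sin(-.0506)]); print((w[:2]-[.588,-.272])@d)
for r in manip.masks_of("tray_grip","top")[:2]: 
    ys,xs=np.nonzero(r["region"]); print(r["conf"],r["centre"],xs.min(),xs.max(),ys.min(),ys.max())
print(pix("top",[[.588+x*.9987,-.272-x*.0506,.068] for x in(-.044,-.042,-.04)]))
E
```

```text
fin end [ 0.54278129 -0.26656131  0.068     ] expected 0.5459999999999999
-0.045435913509014575
0.6 [421.3, 181.7] 395 447 174 191
0.44 [412.3, 196.7] 411 418 190 200
[[415.22150602 199.26742534]
 [415.22811279 198.62396197]
 [415.23471902 197.98068226]]
```

```bash
python3 -c "
from workcell import manip
print(manip.hand_in())"
```

```text
the job is handed in; nothing more can be done
None
```

I turned the tray end for end, slid it nose first between the rails, let it go and handed the job in at about 19 s. I judge it home from the push force: it rose at the catch, dropped as at the click, then met a hard stop at 25 N. The camera measurement only agrees to about 3 mm, and I could not see the catch itself.

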